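Slide the stone coaster off the sprung tray into the tub

TASK

Bring the open tub up under the open end of the raised sprung tray so that it will catch the coaster, and let go of it. Then press a fingertip on the stone coaster and, keeping it pressed to the tray, slide it out over the open end so that it drops into the tub: never lift it, and never push down harder than about a kilo and a half, even as the tray gives way under the finger. Leave the tub standing upright with the coaster inside, and do not disturb the shaker, can, lemon and mug.

Things in the scene. Friction and masses are not known exactly. Their poses are not given: they have to be found in the camera images.
- stand: fixed wooden stand 120 mm wide carrying a steel tray. Origin on the worktop; local +x points level along the tray to its open end (the drop side), z up. Its uprights reach forward to x = -80 mm, its 12 mm high base board to x = +10 mm; the tray juts out over them to x = +90 mm
- tray_lip (a point): middle of the upper edge of the tray's open end, tray at rest, 165 mm above the worktop (the point does not follow the pressed tray). The tray runs 205 mm back from here, 98 mm wide, floor 8 mm thick; side walls 6 mm thick stand 14 mm above its floor, the back wall (183 mm behind the lip) 20 mm; this end is open
- tray_hinge (a point): the tray's hinge, a level cross axis 210 mm behind the lip, 145 mm high. A torsion spring holds the tray level; pressed, it tips down towards the open end: slightly when pressed near the back, 20 mm and more at the lip under the same force near the lip. A stop ends this with the lip 38 mm down, still above the tub's rim. Released, it springs back
- coaster: square marble coaster 80 x 80 x 16 mm, felt underside, about 0.28 kg, in the tray near the back wall, 3 mm free at each side wall; its top is 2 mm above the side walls, 4 mm below the back wall, so its sides cannot be got at. Origin: centre of its underside, z up. Pressed with about 10 N it slides with the finger; pressed too lightly, the finger slips
- tub: empty green plastic tub, 130 mm (local x) x 175 mm (local y) at the rim, 105 mm high, sloping walls, rolled rim, open top, 0.14 kg, loose on the worktop beyond the tray's open end but not under it; a wall can be pinched from above at the rim. Origin: centre of its underside, z up
- shaker: glass and grey shaker 44 mm across, 90 mm high, loose bystander; origin at the centre of its underside
- can: drinks can 66 mm across, 115 mm high, loose bystander; origin at the centre of its underside
- lemon: lemon 70 x 52 x 51 mm, loose bystander; origin at the centre of its underside
- mug: white spotted mug 82 mm across, 91 mm high, loose bystander; origin at the centre of its underside

How it is judged:
On the way, in this order (a step that is already met when the one before it is completed fails the run):
1. the tub stands on the worktop under the tray's open end, let go, with the coaster still in the tray (horizontal distance between tray_lip and tub below 0.11 m and height (world z) of tub below 0.01 m and angle between tub's own z axis and vertical below 0.1 rad and contact force between the fingers and tub below 0.1 N and distance of coaster from where it was at the start of the episode below 0.02 m), for 0.2 s.
2. the coaster is sliding out, pressed under a fingertip (x of coaster in the frame of stand above 0 m and contact force between the fingers and coaster above 1 N and height (world z) of coaster above 0.11 m), for 0.1 s.
At the end, for the whole second after the job is handed in: The coaster lies at rest inside the tub (its origin within the tub's walls and at most 75 mm above the tub's underside), and the tub stands upright (within 0.1 rad) on the worktop at rest (x of coaster in the frame of tub between -0.055 and 0.055 m and y of coaster in the frame of tub between -0.08 and 0.08 m and z of coaster in the frame of tub between -0.005 and 0.075 m and linear speed of each of coaster, tub below 0.02 m/s and angle between tub's own z axis and vertical below 0.1 rad and height (world z) of tub below 0.01 m); the robot touches nothing.
It fails at once if the coaster is pressed with more than 20 N (contact force between the fingers and coaster above 20 N).
It fails at once if the robot pushes the stand or its tray with more than 20 N (contact force between any of the arm, the fingers and stand above 20 N).
It fails at once if the coaster is lifted more than 30 mm off the tray (height (world z) of coaster above 0.195 m).
It fails at once if the tub is tipped over (angle between tub's own z axis and vertical above 0.6 rad).
It fails at once if a bystander is moved more than 25 mm (distance of any of shaker, can, lemon, mug from where it was at the start of the episode above 0.025 m).
It also fails if it takes over 64 s, if anything falls off the work surface, if the arm or the gripper's body presses on something with over 40 N, if the wrist force passes 120 N, or if a joint passes its speed limit or range.

ROBOT

A 6-joint arm with a two-finger parallel gripper is mounted at the origin on a cart in front of the work surface, level with it; the furniture and walls round the work are solid. World frame = base frame: x ahead of the robot, y to its left, z up, the work surface at z = 0. Lengths are in m, angles in rad, forces in N, time in s.
With the tool pointing down it reaches from about 0.375 to 0.975 m from the base axis. Payload 3.8 kg.
Tool frame: the origin (TCP) lies at the very end of the fingers, on their centre line; the grasp point (between the pads) lies 19 mm behind it; z points along the fingers, y is the line along which they close (so a half turn about z gives the same grasp; the last joint's range is limited). The gripper opens to 85 mm and grips with 20 to 120 N. Pads are 22 mm wide; open, the fingers measure 114 mm over their backs; the gripper's body (76 mm by 85 mm) begins 54 mm behind the grasp point. The pads swing forward as they close: fully open they stand 13 mm farther back than shut.
Start: joints at [-1.182, 0.264, 1.604, -0, 1.274, -0.037], TCP at [0.279, -0.615, 0.231] pointing down, gripper open.
Joint ranges: [-2.63, 2.63], [-0.94, 2.18], [0.31, 2.57], [-1.31, 4.45], [0, 2.66], [-2.55, 2.55]. Speed limits (rad/s): [2.57, 2.57, 3.14, 3.14, 3.14, 3.14].

INTERFACE

Orientations are given as a rotation vector (axis times angle).
In Python, from workcell import monitor, viewer, job gives the robot as it stands. The module is installed in compiled form; this text tells all that it offers.
- The arm moves only by the tool step_arm, never from a script. Its argument "series" is one flat list of numbers, 4 for each row, row after row: the shift along the tool's x, y, z in m, then the turn about the tool's z in rad. A call has 1 to 8 rows; each row is the pose to reach, as a shift and turn from the pose commanded when the call began, along the tool's axes at that moment; what a row does not reach only later rows make up. A row lasts 1/8 s, in which the tool goes at most 62.5 mm and 10.7 degrees, less where a joint would pass 70% of its speed; a pose out of reach is approached as far as the arm can. A call with a gripper value outside its range is refused whole. "gripper" is the opening, from 0 (shut) to 1 (fully open), set as the call begins (left out, the last holds). The fingers move at their own pace and stop on an object; "newtons" is the grip in N (left out, the last holds). Time passes only in rows, so rows that repeat a pose let the fingers close. It gives the time, the measured TCP pose, the force, the opening and the grip force at its end, in the units of the state.
- monitor.read_state(): the state, without advancing time (a new reading comes with each control period).
- viewer.read_camera(name): name is "scene" or "top"; returns a dict with "image" (400x640x3 uint8, red, green, blue), "intrinsics" (3x3 intrinsics, pixels), "T" (4x4, takes a point from camera to world coordinates). Camera axes: x right, y up, looking along -z (the intrinsics and any distortion apply to the point x, -y, -z); pixel columns grow to the right and rows downward; lengths in m; the calibration is good to about 2 mm. A picture is of the moment at which its call begins. There is no depth.
- job.finish_job(): hands the job in; it is judged then, once.
Trained networks look in a picture, given as the dict that the camera call returned (one of the last four; its "shot" number tells which), for a name from the list of things; names that differ only in an ending like _2 or _b are one class to them, and where a whole thing is asked for, a point or a joint stands for the part that bears it (a point fixed in the world has none). Each returns a list of dicts, best first, with "score" (0 to 1); they miss things now and then, are a little off and sometimes report something else, mostly with a low value. They report only what shows in the picture. A call takes as long as a camera call.
- viewer.boxes_of(picture, label): "extent" ([centre column, centre row, width, height] in pixels, round what is visible of it).
- viewer.spot_point(picture, label): "point" ([column, row] in pixels: a listed point, or the origin of a listed thing).
The state is a dict: "time": time; "q": joint angles; "joint_vel": joint speeds; "joint_torque": joint torques, N m; "tool_pos": TCP position; "tcp_rot": TCP orientation; "wrist_force": force on the tool from outside, world axes, zero at the start; "torque": the same for the moment, N m; "width": opening from 0.0 (shut) to 1.0 (fully open); "grip_force": force on a finger pad.
Only numpy, scipy, OpenCV 4.12 (cv2) and the standard library are available. Lean on these libraries where they do the work, as an engineer would, in place of code of your own. Each camera call takes 0.05 s, during which the arm holds its last target. There are 200 camera calls.

## Working session

There is one attempt and no reset: what is moved stays moved. The work goes in short steps, Python scripts to look and compute and a tool call to move; the robot and the scene stay as the last step left them, time stands still between calls to the robot, and variables do not carry over. Pictures are saved under pics/ and viewed, at most 10 in all, crops included, and the job is handed in when it is done.

Besides the shell and the picture viewer there is one more tool, called after "Request:" as name(argument=value, ...) on one line, values as JSON. step_arm: Moves the arm, as the interface text tells. Its arguments: {"type":"object","properties":{"series":{"type":"array"},"gripper":{"type":"number"},"newtons":{"type":"number"}},"required":["series"]}

```bash
mkdir -p pics; cat > h.py <<'E'
import numpy as np, cv2
from workcell import monitor, viewer, job
def px2z(p,uv,z):
    K=p["intrinsics"];T=p["T"]
    d=T[:3,:3]@np.array([(uv[0]-K[0,2])/K[0,0],-(uv[1]-K[1,2])/K[1,1],-1.]);o=T[:3,3]
    return o+d*(z-o[2])/d[2]
def proj(p,X):
    T=p["T"];c=T[:3,:3].T@(np.array(X)-T[:3,3]);K=p["intrinsics"]
    return K[0,0]*c[0]/-c[2]+K[0,2],K[1,1]*-c[1]/-c[2]+K[1,2]
Z=dict(stand=0,tray_lip=.165,tray_hinge=.145,coaster=.165,tub=0,shaker=0,can=0,lemon=0,mug=0)
def save(p,n): cv2.imwrite("pics/"+n,p["image"][:,:,::-1])
E
python3 - <<'E'
from h import *
np.set_printoptions(precision=4,suppress=True)
s=monitor.read_state();print(s)
for c in("scene","top"):
    p=viewer.read_camera(c);save(p,c+"0.png");print(c,p["T"][:3,3],{k:p[k] for k in p if k not in("image","T")})
    for n in Z:
        print(n,[(round(r["score"],2),np.round(r["point"]),px2z(p,r["point"],Z[n])) for r in viewer.spot_point(p,n)[:2]])
E
```

```text
{'time': 0.0, 'q': array([-1.1819,  0.2647,  1.6054, -0.    ,  1.2737, -0.0369]), 'joint_vel': array([-0.0005,  0.0018, -0.0003,  0.0012,  0.0006,  0.    ]), 'joint_torque': array([ -0.0001, -51.5112, -36.731 ,  -0.0002,   0.013 ,  -0.    ]), 'tool_pos': array([ 0.2785, -0.614 ,  0.23  ]), 'tcp_rot': array([-3.0685, -0.6633,  0.0006]), 'wrist_force': array([ 0.792 , -0.6725,  0.1073]), 'torque': array([ 0.0027, -0.0041,  0.0508]), 'grip_force': 0.0, 'width': 0.9994923646208417}
scene [-0.3062  0.638   0.6036] {'intrinsics': array([[403.7022,   0.    , 328.5941],
       [  0.    , 403.7022, 201.5738],
       [  0.    ,   0.    ,   1.    ]]), 'shot': 1}
stand [(0.61, array([298., 264.]), array([0.4519, 0.1454, 0.    ])), (0.44, array([278., 303.]), array([0.3531, 0.2731, 0.    ]))]
tray_lip [(0.88, array([325., 200.]), array([0.441 , 0.0575, 0.165 ]))]
tray_hinge [(0.65, array([246., 221.]), array([0.5087, 0.2534, 0.145 ]))]
coaster [(0.85, array([277., 209.]), array([0.4778, 0.1797, 0.165 ]))]
tub [(0.6, array([390., 223.]), array([ 0.4512, -0.2072,  0.    ]))]
shaker [(0.2, array([28
[... 356 characters left out ...]
899, 201.3453],
       [  0.    ,   0.    ,   1.    ]]), 'shot': 2}
stand [(0.8, array([266., 222.]), array([0.4603, 0.1432, 0.    ]))]
tray_lip [(0.92, array([289., 220.]), array([0.4468, 0.0623, 0.165 ]))]
tray_hinge [(0.89, array([210., 210.]), array([0.4817, 0.2661, 0.145 ]))]
coaster [(0.74, array([240., 212.]), array([0.4722, 0.1835, 0.165 ]))]
tub [(0.66, array([388., 222.]), array([ 0.4492, -0.2103,  0.    ]))]
shaker [(0.37, array([215., 166.]), array([0.631 , 0.2945, 0.    ]))]
can []
lemon [(0.54, array([223., 256.]), array([0.364 , 0.2685, 0.    ]))]
mug [(0.88, array([185., 197.]), array([0.5418, 0.383 , 0.    ])), (0.57, array([388., 221.]), array([ 0.453 , -0.2108,  0.    ]))]
```

View pics/top0.png

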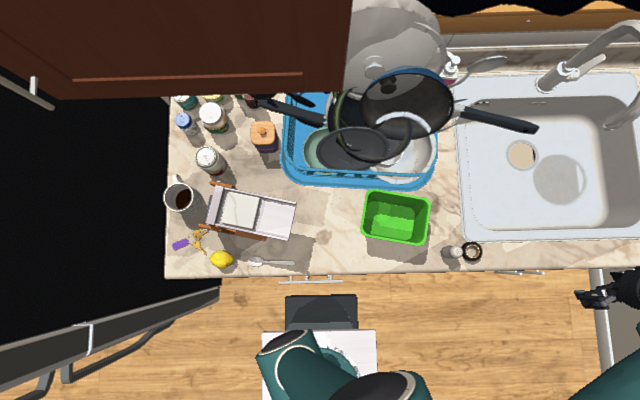

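View pics/scene0.png

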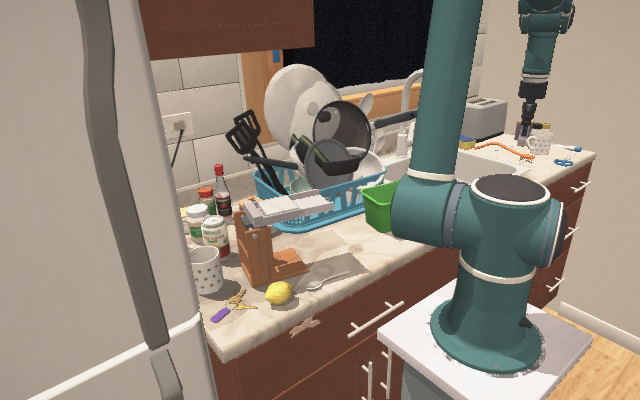

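The top view shows the tray running left to right with its lip at about (292,220), and the coaster at (240,210). The tub is at (396,217) with its long side roughly along the tray. The scene view agrees with this: the lip is at (328,200) and the lemon at (278,293), clear of the path. Next I'll measure the tray axis, tub rim and bystanders.

```bash
python3 - <<'E'
from h import *
np.set_printoptions(precision=4,suppress=True)
p=viewer.read_camera("top");im=p["image"].astype(int)
g=((im[...,1]>im[...,0]+50)&(im[...,1]>im[...,2]+50)).astype(np.uint8)
n,l,st,ce=cv2.connectedComponentsWithStats(g);i=1+st[1:,4].argmax();print(st[i])
pts=np.argwhere(l==i)[:,::-1]
W=np.array([px2z(p,u,.103)[:2] for u in pts],np.float32);r=cv2.minAreaRect(W);print("tub",r,cv2.boxPoints(r))
for n in("shaker","can","lemon","mug","coaster","tub","tray_lip"):
    print(n,[(round(b["score"],2),np.round(b["extent"])) for b in viewer.boxes_of(p,n)[:3]])
c=p["image"][170:265,160:480]
cv2.imwrite("pics/crop1.png",cv2.resize(c[:,:,::-1],None,fx=2.5,fy=2.5,interpolation=cv2.INTER_CUBIC))
c=p["image"][175:245,195:305]
cv2.imwrite("pics/crop2.png",cv2.resize(c[:,:,::-1],None,fx=7,fy=7,interpolation=cv2.INTER_CUBIC))
E
```

```text
[ 360  189   71   57 2881]
tub ((0.45567864179611206, -0.21333494782447815), (0.17476214468479156, 0.12955568730831146), 78.17830657958984) [[ 0.3744 -0.2856]
 [ 0.5012 -0.3121]
 [ 0.537  -0.1411]
 [ 0.4102 -0.1145]]
shaker [(0.59, array([452., 251.,  24.,  17.]))]
can [(0.78, array([211., 161.,  32.,  28.]))]
lemon [(0.83, array([222., 260.,  25.,  23.]))]
mug [(0.97, array([181., 194.,  38.,  44.]))]
coaster [(0.86, array([241., 208.,  36.,  37.]))]
tub [(0.72, array([394., 218.,  68.,  52.]))]
tray_lip [(0.81, array([249., 211., 102.,  64.]))]
```

View pics/crop2.png

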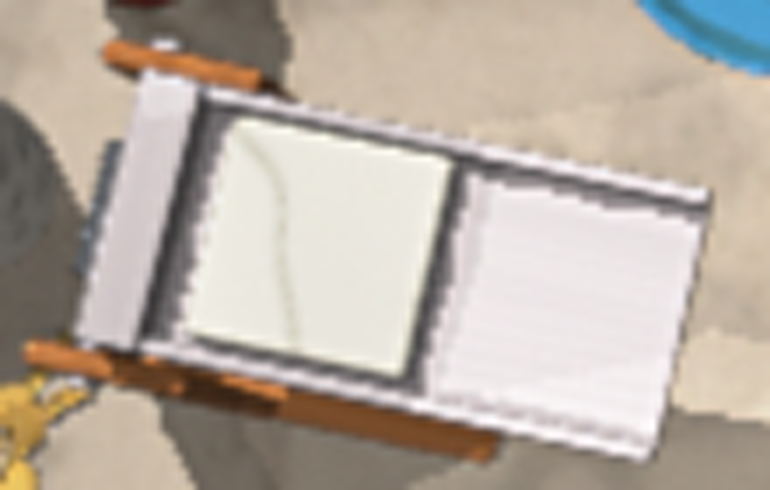

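The crop shows the open lip edge from (708,192) to (650,458) and the coaster's corners at (235,118), (455,158), (403,377) and (188,330).

```bash
cat >> h.py <<'E'
from scipy.spatial.transform import Rotation as R
def totool(dw,s=None):
    s=s or monitor.read_state(); return R.from_rotvec(s["tcp_rot"]).inv().apply(dw)
E
python3 - <<'E'
from h import *
np.set_printoptions(precision=4,suppress=True)
p=viewer.read_camera("top")
f=lambda u,v,z:px2z(p,(u/7+195-.43,v/7+175-.43),z)[:2]
a,b=f(708,192,.179),f(650,458,.179);e=f(200,90,.179);m=f(145,345,.179)
c=[f(*q,.181) for q in((235,118),(455,158),(403,377),(188,330))]
print("lip",(a+b)/2,np.linalg.norm(a-b));
for d in (a-e,b-m,c[1]-c[0],c[2]-c[3],b-a): print(d,np.linalg.norm(d),np.degrees(np.arctan2(d[1],d[0])))
print("coaster",np.mean(c,0))
for n,z in(("tray_lip",.165),("tray_hinge",.145),("coaster",.165)):
    q=viewer.spot_point(p,n)[0];print(n,px2z(p,q["point"],z))
print(R.from_rotvec(monitor.read_state()["tcp_rot"]).as_matrix())
for n,u in(("shaker",(452,251)),("can",(211,161)),("lemon",(222,260)),("mug",(181,194))): print(n,px2z(p,u,.05)[:2])
E
```

```text
lip [0.4444 0.0552] 0.09522137183984453
[-0.0416 -0.1796] 0.18433882482221053 -103.02812491107585
[-0.0441 -0.1762] 0.18163556553449184 -104.05189677617943
[-0.0165 -0.0778] 0.0795032506048592 -101.96514585786286
[-0.0185 -0.0752] 0.07743102463075589 -103.79563668763785
[-0.0927  0.0218] 0.09522137183984453 166.79031561878583
coaster [0.4754 0.1806]
tray_lip [0.4418 0.0596 0.165 ]
tray_hinge [0.4917 0.2644 0.145 ]
coaster [0.4815 0.1841 0.165 ]
[[ 0.9107  0.4131  0.    ]
 [ 0.4131 -0.9107 -0.    ]
 [-0.      0.     -1.    ]]
shaker [ 0.3619 -0.3733]
can [0.6347 0.2932]
lemon [0.3541 0.2587]
mug [0.5414 0.3767]
```

Request:
step_arm(series=[0.046, -0.037, 0, 0.15, 0.092, -0.074, 0, 0.32, 0.138, -0.11, 0, 0.48, 0.184, -0.147, 0, 0.63, 0.23, -0.184, 0, 0.63, 0.275, -0.221, 0, 0.63, 0.275, -0.221, 0, 0.63, 0.275, -0.221, 0, 0.63], gripper=0.5, newtons=40)

```text
time: 2.6
tool_pos: [0.438, -0.3, 0.2315]
tcp_rot: [3.125, -0.318, 0.0]
wrist_force: [-0.3, 0.3, 0.7]
width: 0.496
grip_force: 0.0
```

```bash
python3 - <<'E'
from h import *
np.set_printoptions(precision=4,suppress=True)
s=monitor.read_state();print(s["time"],s["tool_pos"],s["width"],s["wrist_force"]);print(R.from_rotvec(s["tcp_rot"]).as_matrix())
print(totool(np.array([.438,-.299,.075])-s["tool_pos"],s))
p=viewer.read_camera("top");c=p["image"][170:290,320:500]
cv2.imwrite("pics/g1.png",cv2.resize(c[:,:,::-1],None,fx=4,fy=4,interpolation=cv2.INTER_CUBIC))
E
```

```text
2.6 [ 0.438  -0.3     0.2315] 0.49643967058741223 [-0.3294  0.3341  0.7309]
[[ 0.9795 -0.2016  0.0001]
 [-0.2016 -0.9795 -0.0008]
 [ 0.0002  0.0008 -1.    ]]
[-0.0003 -0.0011  0.1565]
```

Request:
step_arm(series=[0, 0, 0.04, 0, 0, 0, 0.08, 0, 0, 0, 0.11, 0, 0, 0, 0.135, 0, 0, 0, 0.15, 0, 0, 0, 0.156, 0, 0, 0, 0.156, 0])

```text
time: 3.52
tool_pos: [0.438, -0.3005, 0.0755]
tcp_rot: [3.125, -0.321, 0.0]
wrist_force: [0.4, 0.0, -0.2]
width: 0.5
grip_force: 0.0
```

Request:
step_arm(series=[0, 0, 0, 0, 0, 0, 0, 0, 0, 0, 0, 0, 0, 0, 0, 0, 0, 0, 0, 0, 0, 0, 0, 0], gripper=0, newtons=40)

```text
time: 4.28
tool_pos: [0.439, -0.2997, 0.0768]
tcp_rot: [-3.125, 0.32, -0.003]
wrist_force: [-0.1, 2.8, 6.2]
width: 0.123
grip_force: 38.9
```

Request:
step_arm(series=[0, 0, -0.01, 0, -0.006, -0.02, -0.01, 0, -0.018, -0.06, -0.01, 0, -0.03, -0.1, -0.01, 0, -0.042, -0.14, -0.01, 0, -0.054, -0.18, -0.01, 0, -0.064, -0.215, -0.01, 0, -0.068, -0.227, -0.01, 0])

```text
time: 5.28
tool_pos: [0.4203, -0.0637, 0.0881]
tcp_rot: [3.123, -0.317, 0.012]
wrist_force: [-0.6, -5.2, 7.6]
width: 0.094
grip_force: 40.7
```

```bash
python3 - <<'E'
from h import *
s=monitor.read_state();print(s["tool_pos"],s["wrist_force"],s["width"])
p=viewer.read_camera("scene");c=p["image"][150:310,180:460]
cv2.imwrite("pics/g2.png",cv2.resize(c[:,:,::-1],None,fx=2.8,fy=2.8,interpolation=cv2.INTER_CUBIC))
E
```

```text
[ 0.42028661 -0.06365824  0.08806858] [-0.5700651  -5.18197045  7.58197703] 0.0935970509708601
```

View pics/g2.png

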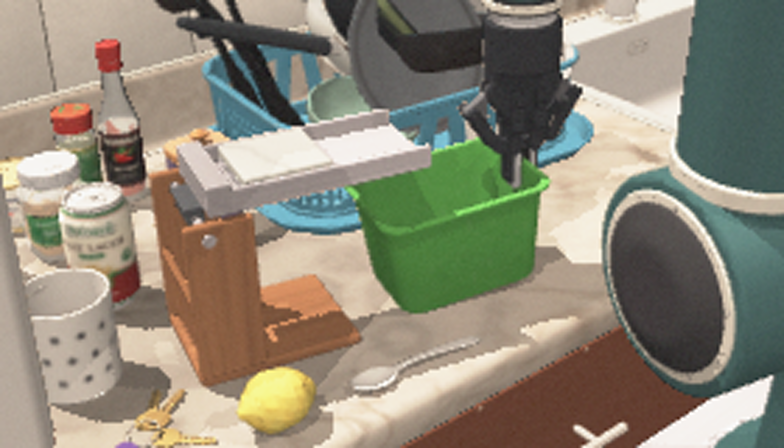

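The tub sits under the lip (lip at about (430,150) in the crop), held at its far wall and slightly tilted. I'll lower and release it.

Request:
step_arm(series=[0, 0, 0.005, 0, 0, 0, 0.01, 0, 0, 0, 0.01, 0])

```text
time: 5.7
tool_pos: [0.422, -0.0659, 0.0797]
tcp_rot: [3.122, -0.319, 0.015]
wrist_force: [-2.6, -6.2, 18.6]
width: 0.101
grip_force: 83.3
```

Request:
step_arm(series=[0, 0, 0, 0, 0, 0, 0, 0, 0, 0, 0, 0, 0, 0, 0, 0, 0, 0, -0.02, 0, 0, 0, -0.05, 0, 0, 0, -0.09, 0, 0, 0, -0.14, 0], gripper=0.5)

```text
time: 6.7
tool_pos: [0.4162, -0.0635, 0.2152]
tcp_rot: [-3.125, 0.32, 0.005]
wrist_force: [0.2, 0.2, 1.1]
width: 0.502
grip_force: 0.0
```

```bash
python3 - <<'E'
from h import *
np.set_printoptions(precision=4,suppress=True)
s=monitor.read_state();print(s["tool_pos"],s["wrist_force"],s["width"],s["q"]);print(R.from_rotvec(s["tcp_rot"]).as_matrix())
p=viewer.read_camera("scene");c=p["image"][150:310,180:460]
cv2.imwrite("pics/g3.png",cv2.resize(c[:,:,::-1],None,fx=2.8,fy=2.8,interpolation=cv2.INTER_CUBIC))
print(px2z(p,viewer.spot_point(p,"tub")[0]["point"],0))
p=viewer.read_camera("top")
q=viewer.spot_point(p,"tub");print(q and px2z(p,q[0]["point"],0))
q=viewer.spot_point(p,"coaster");print(q and px2z(p,q[0]["point"],.165))
E
```

```text
[ 0.4162 -0.0635  0.2152] [0.2177 0.1895 1.0907] 0.5020743947930786 [-0.2106 -0.2217  2.1292 -0.0001  1.2371  1.5644]
[[ 0.9792 -0.2027 -0.0029]
 [-0.2027 -0.9792  0.0005]
 [-0.003   0.0001 -1.    ]]
[0.4484 0.0097 0.    ]
[0.4342 0.0194 0.    ]
[0.4794 0.181  0.165 ]
```

View pics/g3.png

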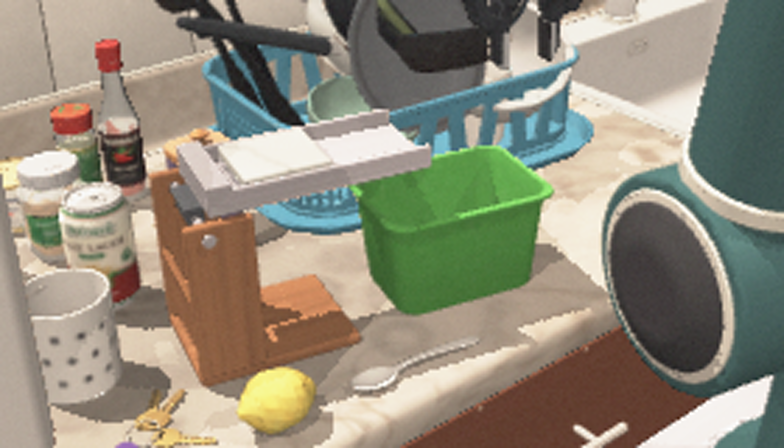

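The tub stands upright under the lip at about (0.435, 0.02) with nothing touching it, and the coaster hasn't moved. Next I'll shut the fingers and move above the coaster.

Request:
step_arm(series=[0, -0.03, -0.005, 0, 0.002, -0.08, -0.005, 0, 0.004, -0.13, -0.005, 0, 0.006, -0.18, -0.005, 0, 0.008, -0.225, -0.005, 0, 0.01, -0.25, -0.005, 0, 0.01, -0.253, -0.005, 0, 0.01, -0.253, 0, 0], gripper=0, newtons=20)

```text
time: 7.95
tool_pos: [0.4778, 0.1814, 0.2139]
tcp_rot: [3.124, -0.32, -0.003]
wrist_force: [0.1, 0.2, 0.8]
width: 0.003
grip_force: 0.0
```

Request:
step_arm(series=[0, 0, 0.01, 0, 0, 0, 0.018, 0, 0, 0, 0.022, 0, 0, 0, 0.024, 0, 0, 0, 0.024, 0, 0, 0, 0.024, 0])

```text
time: 8.7
tool_pos: [0.4788, 0.182, 0.1917]
tcp_rot: [-3.125, 0.32, -0.001]
wrist_force: [0.2, 0.3, 0.1]
width: -0.004
grip_force: 0.0
```

```bash
python3 - <<'E'
from h import *
np.set_printoptions(precision=4,suppress=True)
s=monitor.read_state();print(s["tool_pos"],s["wrist_force"],s["width"]);print(R.from_rotvec(s["tcp_rot"]).as_matrix())
p=viewer.read_camera("scene");save(p,"p1.png");c=p["image"][150:310,180:460]
cv2.imwrite("pics/g4.png",cv2.resize(c[:,:,::-1],None,fx=2.8,fy=2.8,interpolation=cv2.INTER_CUBIC))
E
```

```text
[0.4788 0.182  0.1917] [0.1534 0.272  0.077 ] -0.0037202459458910413
[[ 0.9792 -0.2028  0.0008]
 [-0.2028 -0.9792  0.0003]
 [ 0.0007 -0.0004 -1.    ]]
```

View pics/g4.png

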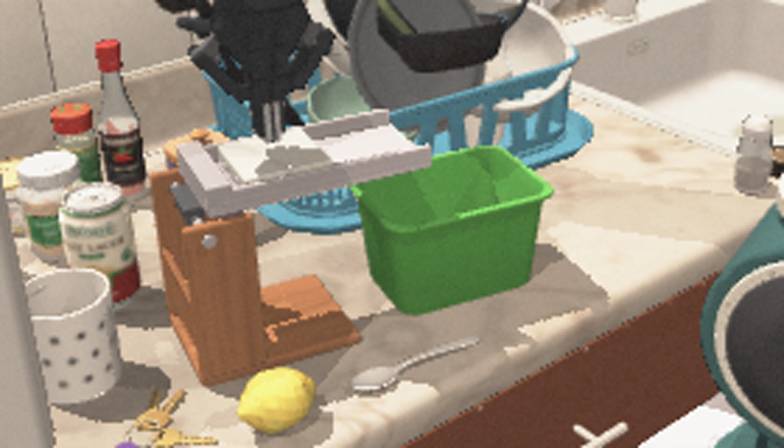

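The fingertip hangs over the middle of the coaster (crop about (272,140)). I'll come down gently.

Request:
step_arm(series=[0, 0, 0.004, 0, 0, 0, 0.008, 0, 0, 0, 0.009, 0, 0, 0, 0.01, 0, 0, 0, 0.01, 0])

```text
time: 9.38
tool_pos: [0.4785, 0.1819, 0.1813]
tcp_rot: [3.125, -0.32, 0.0]
wrist_force: [0.3, 0.5, -0.4]
width: -0.004
grip_force: 0.0
```

Request:
step_arm(series=[0, 0, 0.001, 0, 0, 0, 0.001, 0])

```text
time: 9.62
tool_pos: [0.4787, 0.1819, 0.1808]
tcp_rot: [-3.125, 0.32, -0.001]
wrist_force: [-0.6, -0.6, 3.0]
width: -0.002
grip_force: 1.6
```

Request:
step_arm(series=[0, 0, 0.001, 0, 0, 0, 0.001, 0])

```text
time: 9.88
tool_pos: [0.4787, 0.1817, 0.18]
tcp_rot: [3.125, -0.32, 0.001]
wrist_force: [-1.8, -1.8, 5.7]
width: -0.0
grip_force: 2.9
```

Request:
step_arm(series=[0, 0, 0.001, 0, 0, 0, 0.0016, 0, 0, 0, 0.0016, 0])

```text
time: 10.25
tool_pos: [0.4788, 0.1815, 0.179]
tcp_rot: [3.125, -0.32, 0.001]
wrist_force: [-3.7, -3.0, 9.0]
width: -0.002
grip_force: 4.5
```

Request:
step_arm(series=[0, 0.004, 0.0004, 0, 0, 0.008, 0.0008, 0, 0, 0.012, 0.0012, 0])

```text
time: 10.62
tool_pos: [0.4779, 0.1715, 0.1783]
tcp_rot: [-3.122, 0.32, -0.007]
wrist_force: [0.3, 2.7, 5.8]
width: -0.002
grip_force: 3.1
```

Request:
step_arm(series=[0, 0, 0.001, 0, 0, 0, 0.002, 0, 0, 0, 0.002, 0])

```text
time: 11.0
tool_pos: [0.4777, 0.1707, 0.1768]
tcp_rot: [-3.123, 0.32, -0.006]
wrist_force: [-1.6, -1.5, 10.7]
width: 0.001
grip_force: 5.3
```

```bash
python3 - <<'E'
from h import *
np.set_printoptions(precision=4,suppress=True)
s=monitor.read_state();print(s["tool_pos"],s["wrist_force"])
p=viewer.read_camera("scene");c=p["image"][180:250,225:345]
cv2.imwrite("pics/g5.png",cv2.resize(c[:,:,::-1],None,fx=6,fy=6,interpolation=cv2.INTER_CUBIC))
E
```

```text
[0.4777 0.1707 0.1768] [-1.5852 -1.5385 10.7378]
```

View pics/g5.png

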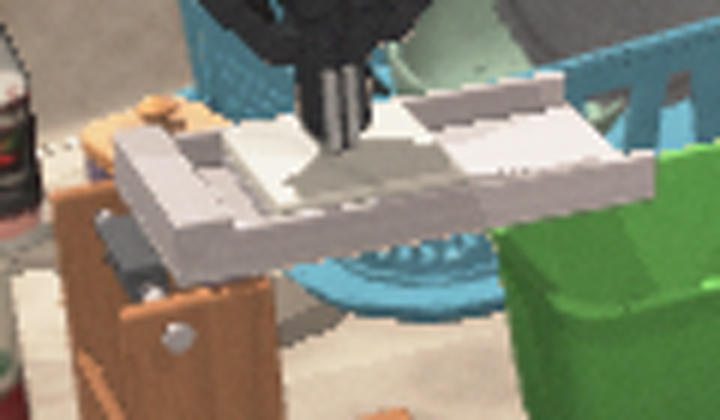

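The finger is still centred on the coaster and the gap to the back wall has grown, so the coaster is sliding with it.

Request:
step_arm(series=[0, 0.004, 0.0007, 0, 0, 0.008, 0.0014, 0, 0, 0.012, 0.0021, 0])

```text
time: 11.42
tool_pos: [0.4758, 0.1604, 0.1751]
tcp_rot: [-3.12, 0.32, -0.008]
wrist_force: [-0.1, 4.0, 9.9]
width: 0.004
grip_force: 4.8
```

Request:
step_arm(series=[0, 0.004, 0.0007, 0, 0, 0.008, 0.0015, 0, 0, 0.012, 0.0023, 0])

```text
time: 11.8
tool_pos: [0.4731, 0.1488, 0.1727]
tcp_rot: [-3.12, 0.321, -0.007]
wrist_force: [-3.1, 5.2, 11.0]
width: 0.002
grip_force: 5.1
```

Request:
step_arm(series=[0, 0.004, 0.0007, 0, 0, 0.008, 0.0015, 0, 0, 0.012, 0.0024, 0, 0, 0.016, 0.0033, 0])

```text
time: 12.3
tool_pos: [0.4693, 0.1332, 0.1693]
tcp_rot: [-3.12, 0.321, -0.005]
wrist_force: [-2.8, 5.0, 10.6]
width: 0.005
grip_force: 5.4
```

```bash
python3 - <<'E'
from h import *
np.set_printoptions(precision=4,suppress=True)
s=monitor.read_state();print(s["tool_pos"],s["wrist_force"])
p=viewer.read_camera("scene");c=p["image"][180:250,225:345]
cv2.imwrite("pics/g6.png",cv2.resize(c[:,:,::-1],None,fx=6,fy=6,interpolation=cv2.INTER_CUBIC))
E
```

```text
[0.4693 0.1332 0.1693] [-2.8263  5.0118 10.6022]
```

View pics/g6.png

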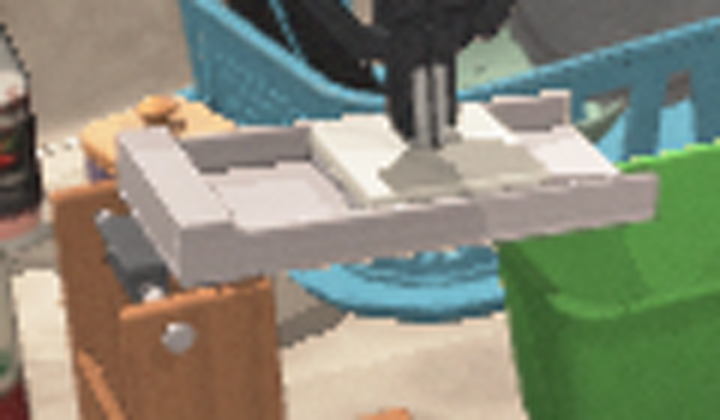

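The coaster is clearly moving with the finger: its rear edge is at crop x of about 330 and the back half of the tray is empty. I'll continue with a small sideways correction.

Request:
step_arm(series=[-0.0003, 0.004, 0.0009, 0, -0.0006, 0.008, 0.0018, 0, -0.0009, 0.012, 0.0028, 0, -0.0012, 0.016, 0.0038, 0])

```text
time: 12.85
tool_pos: [0.4656, 0.1175, 0.1658]
tcp_rot: [-3.12, 0.32, -0.007]
wrist_force: [-1.6, 3.4, 12.0]
width: -0.0
grip_force: 5.5
```

Request:
step_arm(series=[-0.0003, 0.004, 0.001, 0, -0.0006, 0.008, 0.002, 0, -0.0009, 0.012, 0.0031, 0, -0.0012, 0.016, 0.0042, 0])

```text
time: 13.35
tool_pos: [0.4618, 0.1017, 0.1618]
tcp_rot: [-3.121, 0.321, -0.009]
wrist_force: [-0.3, 3.1, 11.0]
width: 0.001
grip_force: 5.6
```

Request:
step_arm(series=[-0.0003, 0.004, 0.001, 0, -0.0006, 0.008, 0.0021, 0, -0.0009, 0.012, 0.0032, 0, -0.0012, 0.016, 0.0043, 0])

```text
time: 13.85
tool_pos: [0.458, 0.086, 0.1577]
tcp_rot: [-3.121, 0.32, -0.011]
wrist_force: [0.4, 3.6, 12.3]
width: -0.0
grip_force: 5.5
```

Request:
step_arm(series=[-0.0003, 0.004, 0.0011, 0, -0.0006, 0.008, 0.0022, 0, -0.0009, 0.012, 0.0033, 0])

```text
time: 14.22
tool_pos: [0.4548, 0.0743, 0.1544]
tcp_rot: [-3.122, 0.32, -0.012]
wrist_force: [0.5, 2.5, 11.3]
width: 0.003
grip_force: 5.5
```

Request:
step_arm(series=[-0.0003, 0.004, 0.001, 0, -0.0006, 0.008, 0.002, 0, -0.0009, 0.012, 0.003, 0, -0.0012, 0.016, 0.0039, 0])

```text
time: 14.72
tool_pos: [0.4503, 0.0586, 0.1503]
tcp_rot: [-3.122, 0.321, -0.012]
wrist_force: [0.9, 2.8, 11.6]
width: 0.001
grip_force: 5.2
```

Request:
step_arm(series=[-0.0003, 0.006, 0.001, 0, -0.0006, 0.012, 0.002, 0, -0.0009, 0.018, 0.003, 0])

```text
time: 15.1
tool_pos: [0.4449, 0.0391, 0.1467]
tcp_rot: [3.124, -0.318, 0.009]
wrist_force: [-1.1, -7.8, 9.4]
width: 0.005
grip_force: 6.1
```

```bash
python3 - <<'E'
from h import *
p=viewer.read_camera("scene");c=p["image"][170:270,225:405]
cv2.imwrite("pics/g7.png",cv2.resize(c[:,:,::-1],None,fx=4,fy=4,interpolation=cv2.INTER_CUBIC))
E
```

```text
(no output)
```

View pics/g7.png

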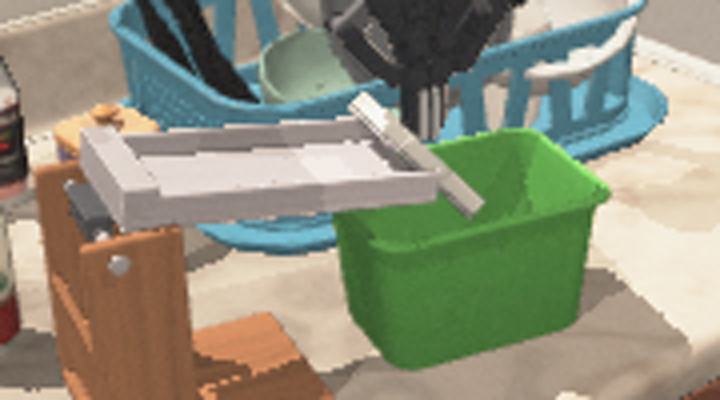

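The coaster has tipped about 45° over the lip, held between the lip and the finger with its lower edge already in the tub. I'll ease the finger outward so it slides down.

Request:
step_arm(series=[0, 0.005, 0, 0, 0, 0.01, 0, 0, 0, 0.016, 0, 0, 0, 0.022, 0, 0])

```text
time: 15.65
tool_pos: [0.4379, 0.0187, 0.144]
tcp_rot: [-3.125, 0.32, 0.0]
wrist_force: [-0.8, 0.2, 0.1]
width: -0.002
grip_force: 0.0
```

```bash
python3 - <<'E'
from h import *
p=viewer.read_camera("scene");c=p["image"][170:270,225:405]
cv2.imwrite("pics/g8.png",cv2.resize(c[:,:,::-1],None,fx=4,fy=4,interpolation=cv2.INTER_CUBIC))
E
```

```text
(no output)
```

View pics/g8.png

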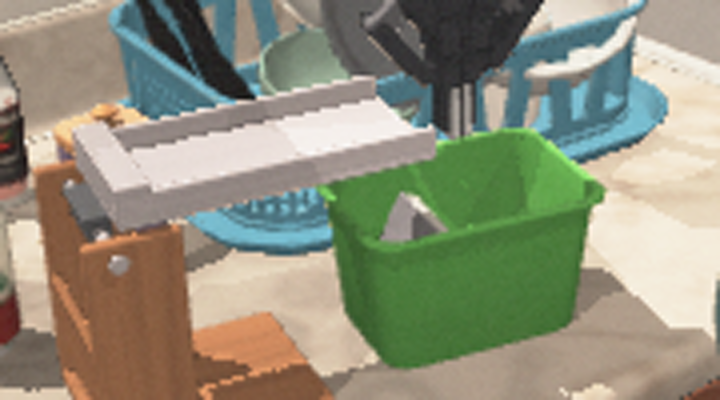

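The coaster has dropped into the tub and is still settling (crop about (410,220)), and the tray has sprung back. I'll lift the tool clear and wait.

Request:
step_arm(series=[0, 0.005, -0.02, 0, 0, 0.02, -0.05, 0, 0, 0.05, -0.09, 0, 0, 0.09, -0.12, 0, 0, 0.13, -0.14, 0, 0, 0.16, -0.14, 0, 0, 0.16, -0.14, 0, 0, 0.16, -0.14, 0])

```text
time: 16.7
tool_pos: [0.4054, -0.1373, 0.2838]
tcp_rot: [-3.124, 0.321, 0.001]
wrist_force: [-0.1, 0.1, 0.4]
width: 0.003
grip_force: 0.0
```

Request:
step_arm(series=[0, 0, 0, 0, 0, 0, 0, 0, 0, 0, 0, 0, 0, 0, 0, 0, 0, 0, 0, 0, 0, 0, 0, 0, 0, 0, 0, 0, 0, 0, 0, 0])

```text
time: 17.7
tool_pos: [0.4055, -0.138, 0.2843]
tcp_rot: [-3.125, 0.32, -0.0]
wrist_force: [-0.6, -0.3, 0.0]
width: 0.0
grip_force: 0.0
```

```bash
python3 - <<'E'
from h import *
np.set_printoptions(precision=4,suppress=True)
s=monitor.read_state();print(s["tool_pos"],s["wrist_force"])
for c in("scene","top"):
    p=viewer.read_camera(c);save(p,c+"9.png")
    for n,z in(("coaster",.02),("tub",0)):
        print(c,n,[(round(r["score"],2),np.round(r["point"]),px2z(p,r["point"],z)) for r in viewer.spot_point(p,n)[:2]],[(round(r["score"],2),np.round(r["extent"])) for r in viewer.boxes_of(p,n)[:1]])
    if c=="top":
        im=p["image"].astype(int)[190:250,270:350]
        m=((im.min(2)>100)&(im.max(2)-im.min(2)<40)); g=(im[...,1]>im[...,0]+50)&(im[...,1]>im[...,2]+50)
        print("\n".join("".join("g" if g[r,k] else "#" if m[r,k] else "." for k in range(0,80)) for r in range(0,60,3)))
E
```

```text
[ 0.4055 -0.138   0.2843] [-0.6309 -0.2922  0.021 ]
scene coaster [] [(0.32, array([284., 240., 103.,  98.]))]
scene tub [(0.82, array([337., 246.]), array([0.4534, 0.0114, 0.    ]))] [(0.7, array([340., 231.,  70.,  60.]))]
top coaster [(0.8, array([309., 229.]), array([0.4356, 0.0186, 0.02  ]))] [(0.94, array([310., 224.,  32.,  32.]))]
top tub [(0.86, array([311., 229.]), array([0.4358, 0.0135, 0.    ]))] [(0.68, array([313., 226.,  68.,  56.]))]
#####################################.#######...################################
################################################################################
##############.ggggggggggggg.###################################################
#############..............ggggggggggggg..#################################....#
##########################.............gggggggggggggg.#..###################..#.
##########################.................gggggggggggggggggggggg.##...####..#..
##########################gggggggg..............gggggggggggggggggggggggggg......
#########################.gg.......##...........................g..ggggggggg..#
[... 273 characters left out ...]
###########################.gggggggggggggggggg.#####
######################gg.#############################.gggggggggggggggggg..#####
#####################.gg.#############################.gggggggggggggggggg.######
####################.gg.......#######################.gggggggggggggggggg..######
####################gg...................###########.ggggggggggggggggggg########
###################.gggggggg..............#########.ggggggggggggggggggg#########
#######.gggggggg.............g..ggggggg....#######..gggggggggggggggggg.#########
#################..ggggggggggggggggg.....gggggggggggggggggggggggggggg.##########
#############################.ggggggggggggggggggggggggggggggggggggggg###########
```

```bash
python3 -c "
from workcell import job
print(job.finish_job())"
```

```text
the job is handed in; nothing more can be done
None
```

I handed the job in at about 18 s: the coaster lies flat in the upright tub under the tray lip, press readings peaked near 13 N, and the robot is clear; the hand-in gave no verdict and I didn't re-measure the bystanders.

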